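# Slide an aluminium blank out of its groove and set it up in the drilling jig

## Robot

A 6-joint arm with a two-finger parallel gripper is mounted at the origin on the work surface. World frame = base frame: x ahead of the robot, y to its left, z up, the work surface at z = 0. Lengths are in m, angles in degrees, forces in N, time in s.
With the tool pointing down it reaches from about 0.375 to 0.9 m from the base axis. Payload 3.1 kg.
Tool frame: the origin (TCP) lies on the centre line of the jaws, within the pads' length; the fingertips stand 25 mm ahead of it and the grasp point (between the pads) lies 6 mm ahead of it; z points along the fingers, y is the line along which they close (so a half turn about z gives the same grasp; the last joint's range is limited). The gripper opens to 87 mm and grips with 3 to 60 N. Pads are 19 mm wide; open, the fingers measure 117 mm over their backs; the gripper's body (75 mm by 190 mm) begins 51 mm behind the grasp point.
Start: joints at [-86.832, 30.224, 82.088, -0, 67.689, -10.227], TCP at [0.145, -0.608, 0.248] pointing down, gripper open.
Joint ranges: [-176.69, 176.69], [-43.24, 126.21], [12.49, 139.97], [-82, 262], [0, 151.66], [-163.58, 163.58]. Speed limits (degrees/s): [159.86, 159.86, 180, 180, 180, 180].

## Interface

Orientations are given as a 3x3 rotation matrix whose columns are the frame's x, y, z axes.
In Python, from rig import bot, cams, models gives the robot as it stands. The module is installed in compiled form; this text tells all that it offers.
- The arm moves only by the shell command python3 -m handwheel 'ROWS' [OPENING]. ROWS is JSON, a list of rows, each a list of 6 numbers: the shift along the world's x, y, z each as a share of 1 m, from -1 to 1, then the turn, a rotation vector about the world's x, y, z each as a share of 2 rad, from -1 to 1. In form: [[dx, dy, dz, wx, wy, wz], ...]. A call has exactly 8 rows; each row is the pose to reach, as a shift and turn from the pose commanded when the call began; what a row does not reach only later rows make up. A row lasts 1/12 s, in which the tool goes at most 41.7 mm and 7.16 degrees, less where a joint would pass 70% of its speed; a pose out of reach is approached as far as the arm can. A call with a number of a shift or a turn outside -1 to 1 is refused whole. A call with a gripper value outside its range is refused whole. OPENING is the opening, from -1 (shut) to 1 (fully open), so that 0 is half open, set as the call begins (- or left out, the last holds). The fingers move at their own pace and stop on an object; the grip force is fixed at half the most. Time passes only in rows, so rows that repeat a pose let the fingers close, or fill a call up. It gives the time, the measured TCP pose, the force, the opening and the grip force at its end, in the units of the state.
- bot.read_state(): the state, without advancing time (a new reading comes with each control period).
- cams.capture(name): name is "side" or "top" or "wrist"; returns (picture, depth): 420x560x3 uint8, blue, green, red; 420x560 float32, m along the optical axis (not along the pixel's ray), 0 where there is no reading.
- cams.calibration(name): a dict with "mtx" (3x3 intrinsics, pixels), "R" (3x3) and "t" (3): a world point X has camera coordinates R X + t; the wrist camera has in their place "tool_from_camera" (4x4, takes a point from camera to tool coordinates, whose origin is the TCP and whose axes are the flange's). Camera axes: x right, y down, z forward; pixel columns grow to the right and rows downward; lengths in m; the calibration is good to about 2 mm. A picture is of the moment at which its call begins: read the wrist's pose just before it. calibration takes no time and is no camera call.
- bot.hand_in(): hands the job in; it is judged then, once.
Trained networks look in the newest picture that a camera, given by its name, has taken for a name from the list of things; names that differ only in an ending like _2 or _b are one class to them, and where a whole thing is asked for, a point or a joint stands for the part that bears it (a point fixed in the world has none). Each returns a list of dicts, best first, with "conf" (0 to 1); they miss things now and then, are a little off and sometimes report something else, mostly with a low value. They report only what shows in the picture. A call takes as long as a camera call. They do not tell look-alikes from the thing itself.
- models.spot_in(query, camera): "position" ([column, row] in pixels, amid what is visible of it).
- models.tip_of(query, camera): "position" ([column, row] in pixels: a listed point, or the origin of a listed thing).
The state is a dict: "time_s": time; "joint_positions": joint angles; "qvel": joint speeds; "tau": joint torques, N m; "position": TCP position; "tcp_rot": TCP orientation; "force": force on the tool from outside, world axes, zero at the start; "moment": the same for the moment, N m; "opening": opening from 0.0 (shut) to 1.0 (fully open); "grasp_force": force on a finger pad.
Only numpy, scipy, OpenCV 4.12 (cv2) and the standard library are available. Lean on these libraries where they do the work, as an engineer would, in place of code of your own. Each camera call takes 0.05 s, during which the arm holds its last target. There are 200 camera calls.

## Task

Slide the aluminium plate along its groove until its end sticks well out over the block's open front edge, then pinch the overhanging end, lift the plate away, and lay it flat on the green drilling jig with its length along the jig, one end pushed home against the end stop and one long edge pushed home against the side fence. Leave it there released, its other end sticking out over the jig's front, without letting it fall to the bench and without disturbing the jar, the wrench or the mug.

Things in the scene. Friction and masses are not known exactly. Their poses are not given: they have to be found in the camera images.
- plate: loose aluminium plate 160 mm long (its x) x 56 wide (y) x 4 thick, 0.07 to 0.14 kg; origin: centre of its underside, z up. Lies in the stock block's groove, top flush with the groove's sides, so its edges cannot be gripped; pressed from above (10 to 20 N) it can be dragged, or may slip. Overhanging, its 56 mm width can be pinched from above, in front of the block. Over 80 mm overhang it tips off.
- stock: fixed wooden block 240 mm long (its x) x 120 wide x 60 high; origin: centre of its underside, z up. A groove 60 mm wide, 4 deep (floor 56 mm above the bench) runs along the middle of its top from a closed end at x = +100 mm to its open front edge at x = -120 mm (-x end roughly towards the robot). The plate starts with its near end 15 to 50 mm behind that edge.
- jig: fixed green jig, block 130 mm long (its x) x 110 wide, top 60 mm above the bench; origin: centre of its underside, z up, -x end (front edge x = -65 mm) roughly towards the robot. On top, 16 mm high: steel end stop, inner face x = +50 mm; steel side fence on the +y side, inner face y = +35 mm, from x = -45 to the stop. A plate that is home has its centre at x = -30, y = +7, sticking 45 out in front.
- jar: loose jar with a red cap, 64 mm across, 80 high, a bystander; origin at the centre of its underside
- wrench: loose steel wrench 170 mm long lying flat along its x, a bystander; origin under its middle
- mug: loose blue mug, 80 mm across, 90 high, a bystander; origin at the centre of its underside
Not all that is in view belongs to the job. What is meant by the plate is not blue, and is the larger of those in its own colour.

How it is judged:
By the outcome, as a careful person would: the job done as asked, in the order asked, and still so for the second after the job is handed in, with the robot touching nothing.
It also fails if it takes over 51 s, if anything falls off the work surface, if the arm or the gripper's body presses on something with over 40 N, if the wrist force passes 120 N, or if a joint passes its speed limit or range.

## Working session

There is one attempt and no reset: what is moved stays moved. The work goes in short steps, Python scripts to look and compute and a shell command to move; the robot and the scene stay as the last step left them, time stands still between calls to the robot, and variables do not carry over. Pictures are saved under pics/ and viewed, at most 10 in all, crops included, and the job is handed in when it is done.

```bash
mkdir -p pics
cat > h.py <<'E'
import numpy as np,cv2
from rig import bot,cams,models
def world(cam,uv,depth,st=None,r=2):
    c=cams.calibration(cam);K=np.array(c["mtx"]);u,v=uv
    p=depth[int(v)-r:int(v)+r+1,int(u)-r:int(u)+r+1];d=np.median(p[p>0])
    X=np.linalg.inv(K)@[u,v,1]*d
    if cam=="wrist":
        X=(np.array(c["tool_from_camera"])@[*X,1])[:3]
        return np.array(st["tcp_rot"])@X+st["position"]
    return np.array(c["R"]).T@(X-np.array(c["t"]))
def cloud(cam,depth,st=None):
    c=cams.calibration(cam);K=np.array(c["mtx"]);v,u=np.indices(depth.shape)
    X=np.stack([(u-K[0,2])/K[0,0]*depth,(v-K[1,2])/K[1,1]*depth,depth],-1)
    if cam=="wrist":
        T=np.array(c["tool_from_camera"]);X=X@T[:3,:3].T+T[:3,3]
        return X@np.array(st["tcp_rot"]).T+st["position"]
    return (X-np.array(c["t"]))@np.array(c["R"])
E
python3 - <<'E'
from h import *
np.set_printoptions(precision=4,suppress=True)
for c in("top","side"):
    im,d=cams.capture(c);cv2.imwrite(f"pics/{c}0.png",im);np.save(f"pics/{c}0.npy",d)
    for q in("plate","stock","jig","jar","wrench","mug"):
        for m in(models.spot_in(q,c)[:3]):
            u=np.clip(m["position"],3,415 if 0 else 550);print(c,q,np.round(m["position"]),round(m["conf"],2),world(c,m["position"],d))
print(bot.read_state())
E
```

```text
top plate [169. 197.] 0.92 [0.5822 0.2175 0.0605]
top plate [107. 218.] 0.79 [0.5318 0.3809 0.0036]
top plate [132. 291.] 0.6 [0.3545 0.3078 0.0037]
top stock [185. 189.] 0.98 [0.6024 0.1793 0.0604]
top jig [362. 182.] 0.68 [ 0.6315 -0.2482  0.0594]
top jar [252. 141.] 0.79 [0.7213 0.021  0.0803]
top wrench [259. 261.] 0.7 [ 0.4351 -0.0029  0.0072]
top mug [449. 178.] 0.86 [ 0.6591 -0.4814  0.0058]
side plate [250. 376.] 0.71 [0.5282 0.3771 0.0031]
side plate [242. 289.] 0.69 [0.5802 0.212  0.0601]
side plate [343. 360.] 0.65 [0.3562 0.3101 0.0043]
side stock [232. 305.] 0.57 [0.5911 0.2595 0.0606]
side jig [262. 180.] 0.65 [ 0.6264 -0.2097  0.0646]
side jar [204. 233.] 0.9 [0.717  0.0465 0.0623]
side wrench [311. 249.] 0.94 [ 0.4576 -0.0048  0.007 ]
side wrench [263. 181.] 0.25 [ 0.6234 -0.2074  0.0623]
side mug [273. 142.] 0.76 [ 0.6349 -0.4292  0.0711]
side mug [202. 234.] 0.71 [0.7219 0.0483 0.0615]
{'time_s': 0.7, 'joint_positions': array([-86.8325,  30.2174,  82.0887,   0.0021,  67.6894, -10.2275]), 'qvel': array([ 0.0145,  0.1146, -0.055 ,  0.039 , -0.1107, -0.0728]), 'tau': array([ -0.0014, -43.9863, -17.6949,   0.0631,   0.0504,  -0.    ]), 'position': array([ 0.1448, -0.608 ,  0.2476]), 'tcp_rot': array([[ 0.9728,  0.2316,  0.    ],
       [ 0.2316, -0.9728, -0.0001],
       [ 0.    ,  0.0001, -1.    ]]), 'force': array([ 0.2796, -0.3852, -0.4604]), 'moment': array([-0.0036, -0.0504,  0.0269]), 'grasp_force': 0.0, 'opening': 1.0062818857859743}
```

View pics/top0.png

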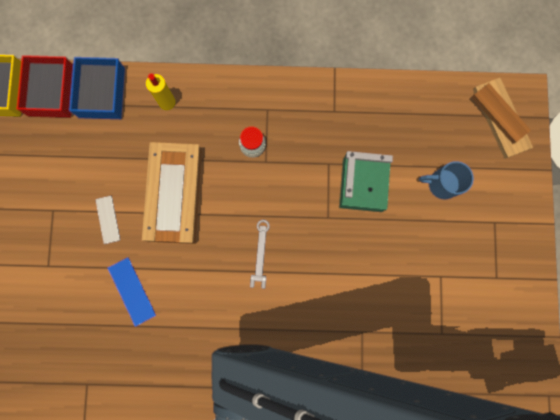

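Run:
```python
import cv2
im=cv2.imread("pics/top0.png");cv2.imwrite("pics/crop0.png",cv2.resize(im[120:320,70:270],None,fx=3,fy=3,interpolation=cv2.INTER_CUBIC))
```

```text
(no output)
```

View pics/crop0.png

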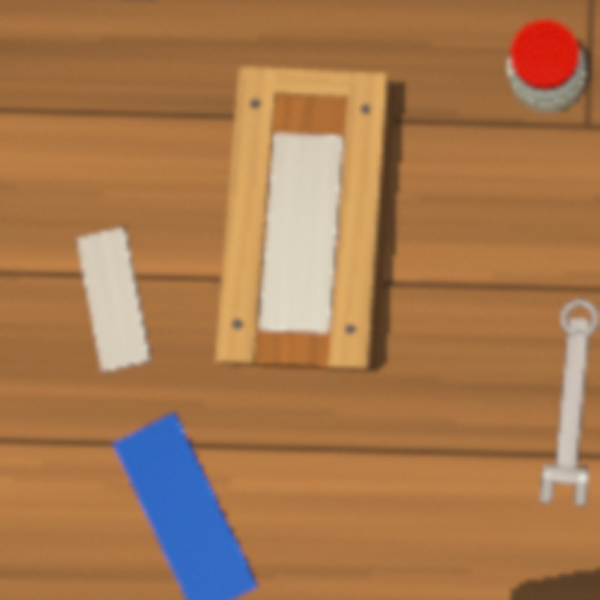

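Candidates for the plate are the grey-white plate in the groove (169,197), the small grey-white plate on the bench (107,218) and the blue plate (132,291). The one I want is at (169,197): it is not blue, it is the larger of the two grey ones, and the close crop shows it in the groove. The jig is at (366,182), with its stop at the far side and its fence on the +y side.

Run:
```python
from h import *
np.set_printoptions(precision=4,suppress=True)
im=cv2.imread("pics/top0.png");d=np.load("pics/top0.npy");P=cloud("top",d);hsv=cv2.cvtColor(im,cv2.COLOR_BGR2HSV)
def rect(m,n):
    p=P[m];r=cv2.minAreaRect((p[:,:2]*1000).astype(np.float32));print(n,len(p),r,"z",np.median(p[:,2]));return r
z=P[...,2];x=P[...,0];y=P[...,1]
A=(abs(x-.6)<.16)&(abs(y-.2)<.1)
m=A&(z>.05);r=rect(m,"stock");print(cv2.boxPoints(r))
m=A&(z>.05)&(hsv[...,1]<60)&(hsv[...,2]>120);m=cv2.morphologyEx(m.astype(np.uint8),cv2.MORPH_OPEN,np.ones((3,3)))>0
r=rect(m,"plate");print(cv2.boxPoints(r))
B=(abs(x-.63)<.12)&(abs(y+.25)<.1)
r=rect(B&(z>.05)&(z<.1),"jig");print(cv2.boxPoints(r))
r=rect(B&(z>.068)&(z<.1),"fence");print(cv2.boxPoints(r))
for n,C in(("jar",(abs(x-.72)<.08)&(abs(y-.02)<.08)&(z>.06)),("mug",(abs(x-.65)<.1)&(abs(y+.45)<.1)&(z>.05))):rect(C,n)
print(cams.calibration("wrist")["tool_from_camera"])
```

```text
stock 4962 ((596.7581176757812, 215.33987426757812), (121.9464340209961, 241.3028564453125), 88.94316101074219) z 0.06029618352882936
[[475.0026 156.6024]
 [716.2644 152.1517]
 [718.5137 274.0774]
 [477.2518 278.528 ]]
plate 1483 ((582.6072998046875, 214.87835693359375), (55.64077377319336, 158.9678192138672), 88.74285125732422) z 0.06071301994280611
[[502.5321 188.8085]
 [661.4617 185.3208]
 [662.6825 240.9482]
 [503.7529 244.4359]]
jig 2508 ((635.8427124023438, -258.4501037597656), (110.9745101928711, 131.30609130859375), 86.45935821533203) z 0.06136513513198872
[[ 566.8883 -309.7769]
 [ 697.9437 -317.886 ]
 [ 704.7971 -207.1233]
 [ 573.7417 -199.0143]]
fence 579 ((646.1265258789062, -259.35546875), (109.12191772460938, 110.38693237304688), 86.75109100341797) z 0.0766309994321294
[[ 587.9296 -310.7007]
 [ 698.1391 -316.9568]
 [ 704.3234 -208.0102]
 [ 594.114  -201.7542]]
jar 442 ((730.3806762695312, 23.505712509155273), (55.46088409423828, 53.206050872802734), 1.7056574821472168) z 0.08058625957783808
mug 633 ((638.4434814453125, -455.6781921386719), (79.36079406738281, 106.57615661621094), 27.0808048248291) z 0.07706284277151153
[[-0.0005 -0.9657 -0.2597  0.071 ]
 [ 1.     -0.0008  0.0013 -0.0008]
 [-0.0014 -0.2597  0.9657 -0.1375]
 [ 0.      0.      0.      1.    ]]
```

```bash
python3 -m handwheel '[[0.505,0.821,0,0,0,-0.1265],[0.505,0.821,0,0,0,-0.1265],[0.505,0.821,0,0,0,-0.1265],[0.505,0.821,0,0,0,-0.1265],[0.505,0.821,0,0,0,-0.1265],[0.505,0.821,0,0,0,-0.1265],[0.505,0.821,0,0,0,-0.1265],[0.505,0.821,0,0,0,-0.1265]]' -1
```

```text
time_s: 1.37
position: [0.3201, -0.3224, 0.2479]
tcp_rot: [[1.0, -0.02, 0.001], [-0.02, -1.0, -0.001], [0.001, 0.001, -1.0]]
force: [1.2, -0.9, 0.6]
opening: 0.477
grasp_force: 0.0
```

```bash
python3 -m handwheel '[[0.33,0.536,0,0,0,0],[0.33,0.536,0,0,0,0],[0.33,0.536,0,0,0,0],[0.33,0.536,0,0,0,0],[0.33,0.536,0,0,0,0],[0.33,0.536,0,0,0,0],[0.33,0.536,0,0,0,0],[0.33,0.536,0,0,0,0]]' -1
python3 -m handwheel '[[0.156,0.253,0,0,0,0],[0.156,0.253,0,0,0,0],[0.156,0.253,0,0,0,0],[0.156,0.253,0,0,0,0],[0.156,0.253,0,0,0,0],[0.156,0.253,0,0,0,0],[0.156,0.253,0,0,0,0],[0.156,0.253,0,0,0,0]]' -1
cat > look.py <<'E'
from h import *
import sys
np.set_printoptions(precision=4,suppress=True)
st=bot.read_state();im,d=cams.capture("wrist");n=sys.argv[1];cv2.imwrite(f"pics/{n}.png",im)
print(st["position"],st["joint_positions"],st["force"]);P=cloud("wrist",d,st);np.save(f"pics/{n}.npy",P)
hsv=cv2.cvtColor(im,cv2.COLOR_BGR2HSV);z=P[...,2]
m=(z>.045)&(z<.09)&(d>0)&(hsv[...,1]<60)&(hsv[...,2]>110)
k=cv2.morphologyEx(m.astype(np.uint8),cv2.MORPH_OPEN,np.ones((5,5)))
c,l,s,_=cv2.connectedComponentsWithStats(k)
for i in np.argsort(-s[1:,4])[:3]+1:
    p=P[l==i];r=cv2.minAreaRect((p[:,:2]*1000).astype(np.float32));print(s[i],"z",np.median(p[:,2]));print(r,cv2.boxPoints(r).tolist())
E
python3 look.py w1
```

```text
time_s: 2.03
position: [0.4951, -0.0382, 0.2479]
tcp_rot: [[1.0, -0.019, 0.001], [-0.019, -1.0, -0.0], [0.001, 0.0, -1.0]]
force: [0.8, -0.9, 0.1]
opening: 0.012
grasp_force: 0.0
time_s: 2.7
position: [0.6532, 0.2191, 0.2475]
tcp_rot: [[1.0, -0.014, 0.005], [-0.014, -1.0, 0.004], [0.005, -0.004, -1.0]]
force: [0.3, -0.7, -0.4]
opening: 0.007
grasp_force: 0.0
[0.6532 0.2191 0.2475] [ 9.2    35.2179 72.2914  0.1762 72.1844 99.9725] [ 0.3072 -0.7448 -0.4237]
[ 259  186   49   51 2277] z 0.060286314464716495
((632.1757202148438, 215.39051818847656), (53.88194274902344, 57.84880828857422), 89.57672882080078) [[603.0530395507812, 188.66395568847656], [660.9003295898438, 188.2366180419922], [661.2984008789062, 242.11708068847656], [603.4511108398438, 242.54441833496094]]
[432  86  33  61 805] z 0.053802472732535994
((729.9763793945312, 42.49310302734375), (60.937469482421875, 27.347326278686523), 1.1754316091537476) [[699.2335205078125, 55.53886032104492], [699.7945556640625, 28.197290420532227], [760.71923828125, 29.447345733642578], [760.158203125, 56.788917541503906]]
```

View pics/w1.png

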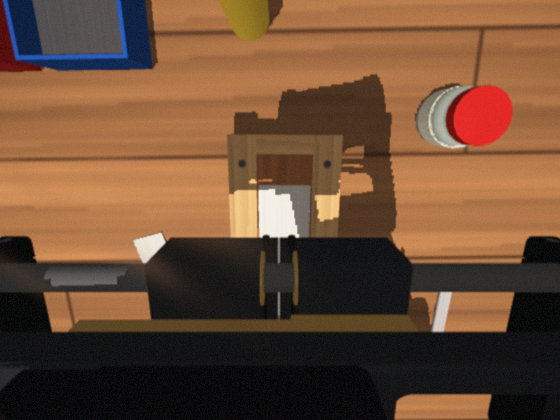

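The wrist view shows the plate's far end at row 185 and the groove's closed end at row 152, a gap of about 35 mm. I'll put the closed fingertips into that gap and push the plate forward.

```bash
python3 -m handwheel '[[0.029,0.001,-0.03,0,0,0],[0.029,0.001,-0.07,0,0,0],[0.029,0.001,-0.11,0,0,0],[0.029,0.001,-0.148,0,0,0],[0.029,0.001,-0.148,0,0,0],[0.029,0.001,-0.148,0,0,0],[0.029,0.001,-0.148,0,0,0],[0.029,0.001,-0.148,0,0,0]]' -1; python3 look.py w2
```

```text
time_s: 3.42
position: [0.6816, 0.2137, 0.1035]
tcp_rot: [[1.0, -0.02, 0.007], [-0.02, -1.0, 0.001], [0.007, -0.001, -1.0]]
force: [0.5, 0.1, -0.0]
opening: 0.004
grasp_force: 0.0
[0.6816 0.2137 0.1035] [ 8.4733 46.1918 74.3342 -0.0056 59.0861 99.5985] [ 0.5417  0.1415 -0.0107]
[ 527  113   33   91 2234] z 0.05315433374169616
((726.43212890625, 46.77678680419922), (57.54150390625, 18.864917755126953), 9.360915184020996) [[696.51025390625, 51.40399169921875], [699.5787353515625, 32.79029083251953], [756.35400390625, 42.14958190917969], [753.2855224609375, 60.763282775878906]]
```

View pics/w2.png

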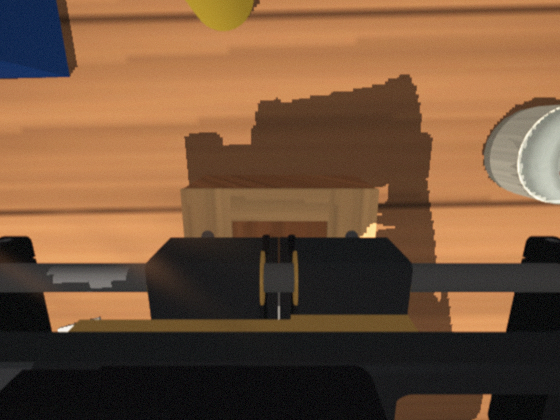

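The view shows the groove's closed end at row 222, and the fingers are centred in the groove (columns 232–327, fingers at 280). I'll lower them to just above the groove floor.

```bash
python3 -m handwheel '[[-0.001,0,-0.008,0,0,0],[-0.001,0,-0.012,0,0,0],[-0.001,0,-0.015,0,0,0],[-0.001,0,-0.016,0,0,0],[-0.001,0,-0.017,0,0,0],[-0.001,0,-0.017,0,0,0],[-0.001,0,-0.017,0,0,0],[-0.001,0,-0.017,0,0,0]]' -1
```

```text
time_s: 4.13
position: [0.6783, 0.2138, 0.0826]
tcp_rot: [[1.0, -0.019, 0.0], [-0.019, -1.0, 0.0], [0.0, -0.0, -1.0]]
force: [0.3, 0.3, -0.1]
opening: 0.005
grasp_force: 0.0
```

```bash
python3 -m handwheel '[[-0.01,0,0,0,0,0],[-0.02,0,0,0,0,0],[-0.03,0.001,0,0,0,0],[-0.04,0.001,0,0,0,0],[-0.05,0.001,0,0,0,0],[-0.06,0.001,0,0,0,0],[-0.07,0.001,0,0,0,0],[-0.08,0.0015,0,0,0,0]]' -1
cat > top.py <<'E'
from h import *
import sys
np.set_printoptions(precision=4,suppress=True)
cx,cy=float(sys.argv[2]),float(sys.argv[3])
for c in("top","side"):
    im,d=cams.capture(c);cv2.imwrite(f"pics/{c}{sys.argv[1]}.png",im);P=cloud(c,d);hsv=cv2.cvtColor(im,cv2.COLOR_BGR2HSV);x,y,z=P[...,0],P[...,1],P[...,2]
    m=(abs(x-cx)<.2)&(abs(y-cy)<.06)&(z>.05)&(z<.068)&(hsv[...,1]<60)&(hsv[...,2]>100)
    k=cv2.morphologyEx(m.astype(np.uint8),cv2.MORPH_OPEN,np.ones((3,3)))
    n,l,s,_=cv2.connectedComponentsWithStats(k)
    for i in np.argsort(-s[1:,4])[:2]+1:
        p=P[l==i];r=cv2.minAreaRect((p[:,:2]*1000).astype(np.float32));print(c,s[i],"z",np.median(p[:,2]));print(r,cv2.boxPoints(r).tolist())
print(bot.read_state()["force"])
E
python3 top.py 1 .52 .215
```

```text
time_s: 4.8
position: [0.5983, 0.2153, 0.0829]
tcp_rot: [[1.0, -0.019, 0.001], [-0.019, -1.0, 0.0], [0.001, -0.0, -1.0]]
force: [-0.6, 0.3, 0.0]
opening: 0.008
grasp_force: 0.2
top [ 155  200   27   62 1039] z 0.060640023905364486
((502.195556640625, 215.15396118164062), (54.15966033935547, 147.7846221923828), 88.70681762695312) [[427.7109375, 189.7486572265625], [575.4578857421875, 186.41339111328125], [576.68017578125, 240.55926513671875], [428.9332275390625, 243.89453125]]
side [ 243  285   74   26 1257] z 0.06098309427854798
((500.6763000488281, 214.99200439453125), (61.17676544189453, 152.60494995117188), 88.05228424072266) [[423.3782958984375, 187.01463317871094], [575.8950805664062, 181.8279571533203], [577.9743041992188, 242.96937561035156], [425.45751953125, 248.1560516357422]]
side [248 285   4   3  12] z 0.06066978186318386
((567.0996704101562, 201.2490692138672), (6.572265625, 9.663592338562012), 13.156508445739746) [[562.7999877929688, 205.20608520507812], [564.9995727539062, 195.796142578125], [571.3993530273438, 197.29205322265625], [569.1997680664062, 206.70199584960938]]
[-0.6815  0.6864  0.5871]
```

The plate slid as planned: its near end is at about x = 0.428, so it overhangs about 48 mm. I'll push it 13 mm more.

```bash
python3 -m handwheel '[[-0.005,0,0,0,0,0],[-0.009,0,0,0,0,0],[-0.013,0,0,0,0,0],[-0.013,0,0,0,0,0],[-0.012,0,0.01,0,0,0],[-0.012,0,0.03,0,0,0],[-0.012,0,0.065,0,0,0],[-0.052,0,0.1,0,0,0]]' -1
python3 -m handwheel '[[-0.04,0,0.01,0,0,0],[-0.08,0,0.01,0,0,0],[-0.12,0,0.01,0,0,0],[-0.14,0,0.01,0,0,0],[-0.14,0,0.01,0,0,0],[-0.14,0,0.01,0,0,0],[-0.14,0,0.01,0,0,0],[-0.14,0,0.01,0,0,0]]' 1
python3 look.py w3; python3 top.py 2 .5 .215
```

```text
time_s: 5.57
position: [0.5619, 0.2152, 0.1777]
tcp_rot: [[1.0, -0.021, 0.011], [-0.021, -1.0, 0.002], [0.011, -0.002, -1.0]]
force: [1.0, -0.2, 1.6]
opening: 0.002
grasp_force: 0.0
time_s: 6.23
position: [0.4172, 0.2155, 0.1855]
tcp_rot: [[1.0, -0.02, 0.003], [-0.02, -1.0, 0.001], [0.003, -0.001, -1.0]]
force: [0.3, -0.3, -0.7]
opening: 0.53
grasp_force: 0.0
[0.4172 0.2155 0.1855] [ 13.649   23.9452 107.7213  -0.004   48.1577 104.7848] [ 0.3233 -0.3202 -0.7008]
[  240    10    73   202 13485] z 0.06023083746143987
((493.27154541015625, 217.35610961914062), (56.14907455444336, 159.70022583007812), 88.05776977539062) [[412.5157775878906, 192.00396728515625], [572.1243286132812, 186.5914306640625], [574.02734375, 242.708251953125], [414.41876220703125, 248.12078857421875]]
top [ 155  201   26   48 1053] z 0.060745477758017793
((515.6798706054688, 216.00184631347656), (56.44519805908203, 114.6287612915039), 89.251220703125) [[458.0015563964844, 188.53067016601562], [572.6205444335938, 187.03265380859375], [573.358154296875, 243.4730224609375], [458.73919677734375, 244.97103881835938]]
t
[... 266 characters left out ...]
171875], [437.4394836425781, 238.10079956054688]]
side [244 282  44  25 735] z 0.06100456602949945
((524.9603881835938, 214.76495361328125), (58.205848693847656, 94.30561828613281), 88.34471130371094) [[476.9866027832031, 187.03623962402344], [571.2528076171875, 184.31211853027344], [572.9342041015625, 242.49366760253906], [478.66796875, 245.21778869628906]]
side [307 302   5   3  15] z 0.06146387064026162
((435.67608642578125, 226.2823028564453), (8.284409523010254, 9.626501083374023), 6.315265655517578) [[431.0295715332031, 230.61070251464844], [432.0884704589844, 221.04261779785156], [440.3226013183594, 221.9539031982422], [439.2637023925781, 231.52198791503906]]
[-1.184   0.2973 -0.9366]
```

View pics/w3.png

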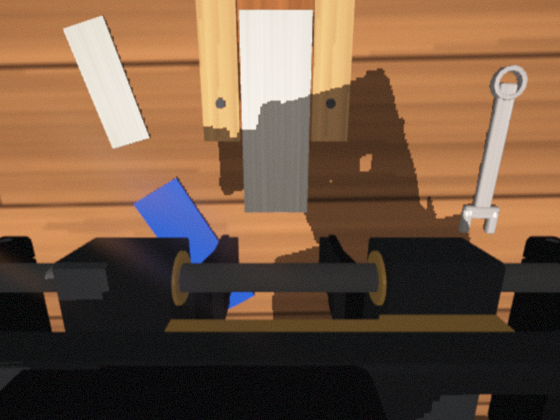

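The plate overhangs about 62 mm: its near end is at row 212 and the block edge at row 141, with the plate centred at column 276. Next is the descent around the overhanging end.

```bash
python3 -m handwheel '[[0.029,0.002,-0.01,0,0,0],[0.029,0.002,-0.02,0,0,0],[0.029,0.002,-0.03,0,0,0],[0.029,0.002,-0.045,0,0,0],[0.029,0.002,-0.06,0,0,0],[0.029,0.002,-0.07,0,0,0],[0.029,0.002,-0.08,0,0,0],[0.029,0.002,-0.08,0,0,0]]' 1
python3 look.py w4
```

```text
time_s: 7.05
position: [0.4431, 0.2169, 0.1032]
tcp_rot: [[1.0, -0.02, -0.003], [-0.02, -1.0, -0.001], [-0.003, 0.001, -1.0]]
force: [0.2, -0.5, 0.1]
opening: 0.995
grasp_force: 0.0
[0.4431 0.2169 0.1032] [ 13.0829  33.9758 107.738   -0.0023  38.4863 104.2045] [ 0.1777 -0.4593  0.0793]
[  224     7   108   255 20084] z 0.06023823302489002
((501.0906982421875, 216.56585693359375), (56.723262786865234, 144.0464324951172), 88.7484130859375) [[428.4651794433594, 189.78416442871094], [572.4772338867188, 186.63783264160156], [573.7161865234375, 243.34754943847656], [429.70416259765625, 246.49388122558594]]
[292 232  19  20 281] z 0.060330708183199154
((442.2129821777344, 203.28778076171875), (13.53506851196289, 11.453736305236816), 1.0788105726242065) [[435.3388366699219, 208.88623046875], [435.5544738769531, 197.43450927734375], [449.0871276855469, 197.6893310546875], [448.8714904785156, 209.14105224609375]]
[292 222  12  12 109] z 0.06031666631008434
((451.7864685058594, 205.48020935058594), (7.465948104858398, 6.930694580078125), 1.0514097213745117) [[447.99053955078125, 208.87648010253906], [448.11773681640625, 201.9469451904297], [455.5823974609375, 202.0839385986328], [455.4552001953125, 209.0134735107422]]
```

View pics/w4.png

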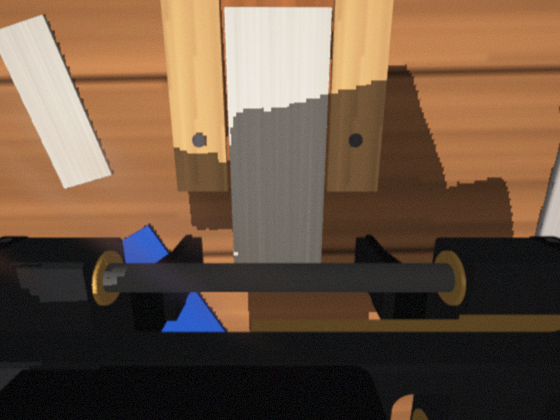

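The open fingers (columns 190 and 365) straddle the plate (columns 232–325), in front of the block edge at row 190. I'll lower them and then close.

```bash
python3 -m handwheel '[[0.0005,0.001,-0.012,0,0,0],[0.0005,0.001,-0.024,0,0,0],[0.0005,0.001,-0.034,0,0,0],[0.0005,0.001,-0.04,0,0,0],[0.0005,0.001,-0.04,0,0,0],[0.0005,0.001,-0.04,0,0,0],[0.0005,0.001,-0.04,0,0,0],[0.0005,0.001,-0.04,0,0,0]]' 1
python3 -m handwheel '[[0,0,0,0,0,0],[0,0,0,0,0,0],[0,0,0,0,0,0],[0,0,0,0,0,0],[0,0,0,0,0,0],[0,0,0,0,0,0],[0,0,0,0,0,0],[0,0,0,0,0,0]]' -1
```

```text
time_s: 7.77
position: [0.4448, 0.2184, 0.0655]
tcp_rot: [[1.0, -0.019, 0.001], [-0.019, -1.0, 0.0], [0.001, -0.0, -1.0]]
force: [-0.1, -0.1, -0.2]
opening: 1.0
grasp_force: 0.0
time_s: 8.43
position: [0.4443, 0.2183, 0.065]
tcp_rot: [[1.0, -0.019, -0.0], [-0.019, -1.0, -0.0], [-0.0, 0.0, -1.0]]
force: [-0.6, 0.3, 0.2]
opening: 0.636
grasp_force: 30.0
```

```bash
python3 -m handwheel '[[0,0,0.006,0,0,0],[0,0,0.016,0,0,0],[0,0,0.03,0,0,0],[0,0,0.045,0,0,0],[0,0,0.06,0,0,0],[0,0,0.072,0,0,0],[0,0,0.08,0,0,0],[0,0,0.08,0,0,0]]' -1
cat > tilt.py <<'E'
from h import *
import sys
np.set_printoptions(precision=4,suppress=True)
st=bot.read_state();im,d=cams.capture("wrist");n=sys.argv[1];cv2.imwrite(f"pics/{n}.png",im)
P=cloud("wrist",d,st);hsv=cv2.cvtColor(im,cv2.COLOR_BGR2HSV)
R=np.array(st["tcp_rot"]);L=(P-st["position"])@R
m=(d>0)&(hsv[...,1]<60)&(abs(L[...,1])<.04)&(L[...,0]>-.02)&(L[...,0]<.2)&(abs(L[...,2]-.006-0)<.05)&(np.arange(420)[:,None]<236)
k=cv2.morphologyEx(m.astype(np.uint8),cv2.MORPH_OPEN,np.ones((5,5)))
c,l,s,_=cv2.connectedComponentsWithStats(k);i=1+np.argmax(s[1:,4]);p=P[l==i];q=L[l==i]
A=np.c_[q[:,:2],np.ones(len(q))];co=np.linalg.lstsq(A,q[:,2],rcond=None)[0]
r=cv2.minAreaRect((p[:,:2]*1000).astype(np.float32))
print("n",len(q),"plane in tool (dz/dx,dz/dy,z0)",co,"x range",q[:,0].min(),q[:,0].max(),"y",q[:,1].min(),q[:,1].max())
print("world box",r,cv2.boxPoints(r).tolist(),"z near/far",p[p[:,0]<np.percentile(p[:,0],5),2].mean(),p[p[:,0]>np.percentile(p[:,0],95),2].mean());print(st["position"],st["force"],st["moment"],st["joint_positions"])
E
python3 tilt.py w5
```

```text
time_s: 9.1
position: [0.4453, 0.2186, 0.1471]
tcp_rot: [[1.0, -0.019, 0.004], [-0.019, -1.0, 0.001], [0.004, -0.001, -1.0]]
force: [0.3, 0.4, -1.0]
opening: 0.635
grasp_force: 30.0
n 29043 plane in tool (dz/dx,dz/dy,z0) [ 0.0164 -0.0016  0.0047] x range 0.017534870946468734 0.12114624553733716 y -0.028322508476719785 0.02851381146773086
world box ((514.65185546875, 217.1997528076172), (56.358612060546875, 103.9206314086914), 88.50101470947266) [[461.97216796875, 190.3893280029297], [565.8572387695312, 187.6708526611328], [567.33154296875, 244.0101776123047], [463.44647216796875, 246.72865295410156]] z near/far 0.14204702363709681 0.14080013002883432
[0.4453 0.2186 0.1471] [ 0.2791  0.4268 -1.027 ] [0.048  0.1063 0.0464] [ 13.2174  29.3906 106.0037   0.0027  44.3725 104.3083]
```

View pics/w5.png

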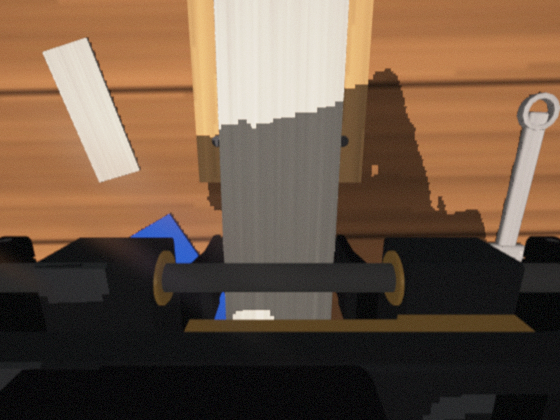

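The plate is held level (about 1° of sag) and centred at column 278, clear of the groove. I'll carry it over to the jig, aiming about 8 mm short of the stop and 6 mm off the fence.

```bash
python3 -m handwheel '[[0.002,-0.01,0.015,0,0,0],[0.008,-0.035,0.03,0,0,0],[0.015,-0.068,0.045,0,0,0],[0.023,-0.103,0.05,0,0,0],[0.031,-0.139,0.05,0,0,0],[0.039,-0.175,0.05,0,0,0],[0.047,-0.211,0.05,0,0,0],[0.055,-0.247,0.05,0,0,0]]' -1
python3 -m handwheel '[[0.008,-0.036,0,0,-0.006,-0.018],[0.016,-0.072,0,0,-0.006,-0.018],[0.024,-0.108,0,0,-0.006,-0.018],[0.032,-0.144,0,0,-0.006,-0.018],[0.04,-0.18,0,0,-0.006,-0.018],[0.046,-0.206,0,0,-0.006,-0.018],[0.049,-0.219,0,0,-0.006,-0.018],[0.05,-0.224,0,0,-0.006,-0.018]]' -1
python3 -m handwheel '[[0,0,-0.02,0,0,0],[0,0,-0.04,0,0,0],[0,0,-0.06,0,0,0],[0,0,-0.08,0,0,0],[0,0,-0.09,0,0,0],[0,0,-0.09,0,0,0],[0,0,-0.09,0,0,0],[0,0,-0.09,0,0,0]]' -1
python3 tilt.py w6
python3 - <<'E'
from h import *
P=np.load("pics/w1.npy")
E
```

```text
time_s: 9.82
position: [0.4987, -0.0303, 0.1942]
tcp_rot: [[1.0, -0.019, -0.002], [-0.019, -1.0, 0.001], [-0.002, -0.001, -1.0]]
force: [1.0, 0.1, -2.0]
opening: 0.633
grasp_force: 30.0
time_s: 10.48
position: [0.5493, -0.2547, 0.1939]
tcp_rot: [[0.998, -0.058, 0.011], [-0.058, -0.998, 0.0], [0.011, -0.001, -1.0]]
force: [0.3, 0.2, -1.4]
opening: 0.636
grasp_force: 30.0
time_s: 11.15
position: [0.55, -0.2524, 0.1059]
tcp_rot: [[0.998, -0.054, 0.013], [-0.054, -0.999, -0.001], [0.013, 0.0, -1.0]]
force: [0.5, -1.0, -0.8]
opening: 0.631
grasp_force: 30.0
n 31899 plane in tool (dz/dx,dz/dy,z0) [ 0.0405 -0.1849  0.0046] x range 0.017642797319365165 0.13418527704958247 y -0.03998428501661312 0.03716199517126707
world box ((626.2161865234375, -255.14358520507812), (77.15469360351562, 117.07643127441406), 86.89034271240234) [[565.6714477539062, -290.48858642578125], [682.5755004882812, -296.83966064453125], [686.7609252929688, -219.798583984375], [569.8568725585938, -213.447509765625]] z near/far 0.10082883244282168 0.09252610635730131
[ 0.55   -0.2524  0.1059] [ 0.5441 -0.9591 -0.8433] [0.0441 0.0464 0.0025] [-35.407   39.1765  91.9701   0.5331  48.2072  57.3611]
```

View pics/w6.png

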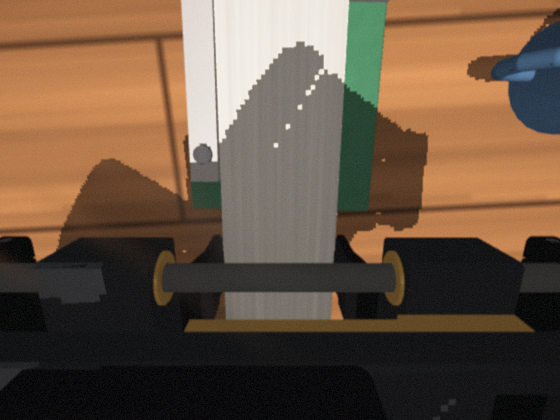

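The plate is above the jig, with its left edge (columns 217–222) just inside the fence (columns 190–217). I'll measure the actual clearances from depth.

```bash
cat > gap.py <<'E'
from h import *
np.set_printoptions(precision=4,suppress=True)
st=bot.read_state();im,d=cams.capture("wrist");P=cloud("wrist",d,st);R=np.array(st["tcp_rot"])
hsv=cv2.cvtColor(im,cv2.COLOR_BGR2HSV);z=P[...,2];g=np.zeros(z.shape,bool);g[:232,150:420]=1;g&=d>0
pz=st["position"][2]-.005
def lines(m,side,n):
    out=[]
    for r in range(5,230,6):
        c=np.where(m[r])[0]
        if len(c)>8: out.append(P[r,c[0] if side<0 else c[-1],:2])
    out=np.array(out)
    if len(out)<4: print(n,"none");return
    k=np.polyfit(out[:,0],out[:,1],1);s=np.std(out[:,1]-np.polyval(k,out[:,0]));print(n,"y at x=.57,.62,.67:",np.polyval(k,[.57,.62,.67]),"yaw",np.degrees(np.arctan(k[0])),"resid",s,"x",out[:,0].min(),out[:,0].max())
pl=g&(abs(z-pz)<.008)&(hsv[...,1]<60);lines(pl,-1,"plate+y");lines(pl,1,"plate-y")
fe=g&(abs(z-.076)<.005)&(hsv[...,1]<60);lines(fe,-1,"fence outer");lines(fe,1,"fence inner")
gr=g&(abs(z-.06)<.006)&(hsv[...,1]>80);lines(gr,1,"jig -y edge")
p=P[gr];print("jig front x",np.percentile(p[:,0],1),"plate z",np.median(z[pl]),st["position"],st["force"])
E
python3 gap.py
```

```text
plate+y y at x=.57,.62,.67: [-0.2257 -0.2288 -0.232 ] yaw -3.588366687784604 resid 0.00017225325415317052 x 0.5741120635941265 0.6700505191809581
plate-y y at x=.57,.62,.67: [-0.2813 -0.2843 -0.2874] yaw -3.502890393439524 resid 0.00017509298935421635 x 0.570462658888108 0.6666811141668576
fence outer y at x=.57,.62,.67: [-0.2042 -0.2077 -0.2111] yaw -3.9228714282065913 resid 0.0002540186903099784 x 0.5948556470755221 0.6804856095377412
fence inner y at x=.57,.62,.67: [-0.2189 -0.2225 -0.226 ] yaw -4.066219816524714 resid 0.00012230771888593049 x 0.593742570240126 0.6805026984870705
jig -y edge y at x=.57,.62,.67: [-0.3077 -0.3114 -0.3152] yaw -4.290382931384799 resid 0.00042211362611440154 x 0.567776477410706 0.6801142818649811
jig front x 0.5691586957206175 plate z 0.10137722855214326 [ 0.5502 -0.2527  0.1063] [ 0.0855 -0.366  -2.6169]
```

The fence's inner face is about 6 mm from the plate edge and the angles agree to about 0.4°. I'll lower the plate onto the jig.

```bash
python3 -m handwheel '[[0,0,-0.008,0,0,-0.0035],[0,0,-0.016,0,0,-0.0035],[0,0,-0.024,0,0,-0.0035],[0,0,-0.03,0,0,-0.0035],[0,0,-0.034,0,0,-0.0035],[0,0,-0.0355,0,0,-0.0035],[0,0,-0.036,0,0,-0.0035],[0,0,-0.036,0,0,-0.0035]]' -1;  python3 gap.py
```

```text
time_s: 11.92
position: [0.5493, -0.2527, 0.0691]
tcp_rot: [[0.998, -0.062, 0.012], [-0.062, -0.998, -0.0], [0.012, -0.0, -1.0]]
force: [-0.1, -0.3, -0.3]
opening: 0.633
grasp_force: 30.0
plate+y y at x=.57,.62,.67: [-0.2097 -0.2195 -0.2293] yaw -11.107811017110937 resid 0.005768292727193743 x 0.5736069485255428 0.6672872703372681
plate-y y at x=.57,.62,.67: [-0.2819 -0.2856 -0.2893] yaw -4.251371275738676 resid 0.0005099963693469837 x 0.5701151590363478 0.6672796837985424
fence outer y at x=.57,.62,.67: [-0.2041 -0.2076 -0.211 ] yaw -3.922543733847313 resid 0.00022930420415022583 x 0.5950996677560707 0.6665384627881799
fence inner y at x=.57,.62,.67: [-0.2188 -0.2225 -0.2261] yaw -4.147067710205473 resid 0.00012238277947409015 x 0.5935270562616809 0.6672872703372681
jig -y edge y at x=.57,.62,.67: [-0.3079 -0.3116 -0.3152] yaw -4.183906286116003 resid 0.0004674547083838988 x 0.5699875759306651 0.6657886481278352
jig front x 0.5695197938716321 plate z 0.06432794979666757 [ 0.5493 -0.2527  0.0691] [-0.1014 -0.3025 -0.3188]
```

```bash
python3 -m handwheel '[[0.002,0,0,0,0,0],[0.004,0,0,0,0,0],[0.005,0,0,0,0,0],[0.006,0,0,0,0,0],[0.007,-0.0005,0,0,0,0],[0.007,-0.0005,0,0,0,0],[0.007,-0.0005,0,0,0,0],[0.007,-0.0005,0,0,0,0]]' -1;  python3 -m handwheel '[[0,0.001,0,0,0,0],[0,0.002,0,0,0,0],[0,0.003,0,0,0,0],[0,0.004,0,0,0,0],[0,0.005,0,0,0,0],[0,0.005,0,0,0,0],[0,0.005,0,0,0,0],[0,0.005,0,0,0,0]]' -1
```

```text
time_s: 12.63
position: [0.5564, -0.2531, 0.069]
tcp_rot: [[0.998, -0.062, 0.012], [-0.062, -0.998, -0.0], [0.012, -0.001, -1.0]]
force: [-1.0, 0.9, -0.2]
opening: 0.637
grasp_force: 30.0
time_s: 13.3
position: [0.5564, -0.248, 0.069]
tcp_rot: [[0.998, -0.062, 0.012], [-0.062, -0.998, -0.0], [0.012, -0.001, -1.0]]
force: [0.6, 0.8, 0.0]
opening: 0.634
grasp_force: 30.0
```

```bash
python3 -m handwheel '[[0.0005,0,0,0,0,0],[0.001,0,0,0,0,0],[0.0015,0,0,0,0,0],[0.0015,0,0,0,0,0],[0.0015,0,0,0,0,0],[0.0015,0,0,0,0,0],[0.0015,0,0,0,0,0],[0.0015,0,0,0,0,0]]' -1;  python3 -m handwheel '[[0,0.0005,0,0,0,0],[0,0.001,0,0,0,0],[0,0.0015,0,0,0,0],[0,0.0015,0,0,0,0],[0,0.0015,0,0,0,0],[0,0.0015,0,0,0,0],[0,0.0015,0,0,0,0],[0,0.0015,0,0,0,0]]' -1
```

```text
time_s: 13.97
position: [0.5569, -0.248, 0.069]
tcp_rot: [[0.998, -0.062, 0.01], [-0.062, -0.998, 0.0], [0.01, -0.001, -1.0]]
force: [-4.6, -1.0, 2.5]
opening: 0.632
grasp_force: 30.0
time_s: 14.63
position: [0.5569, -0.2475, 0.069]
tcp_rot: [[0.998, -0.063, 0.01], [-0.063, -0.998, -0.001], [0.01, 0.0, -1.0]]
force: [-6.1, -3.3, 2.2]
opening: 0.632
grasp_force: 30.0
```

```bash
python3 -m handwheel '[[0,0.0005,0,0,0,0],[0,0.001,0,0,0,0],[0,0.0015,0,0,0,0],[0,0.002,0,0,0,0],[0,0.002,0,0,0,0],[0,0.002,0,0,0,0],[0,0.002,0,0,0,0],[0,0.002,0,0,0,0]]' -1;  python3 -m handwheel '[[0.0005,0,0,0,0,0],[0.001,0,0,0,0,0],[0.001,0,0,0,0,0],[0.001,0,0,0,0,0],[0.001,0,0,0,0,0],[0.001,0,0,0,0,0],[0.001,0,0,0,0,0],[0.001,0,0,0,0,0]]' -1; python3 gap.py; python3 top.py 3 .6 -.25
```

```text
time_s: 15.3
position: [0.557, -0.2463, 0.069]
tcp_rot: [[0.998, -0.063, 0.011], [-0.063, -0.998, -0.002], [0.011, 0.001, -1.0]]
force: [-6.1, -5.1, 2.3]
opening: 0.635
grasp_force: 30.1
time_s: 15.97
position: [0.557, -0.2463, 0.0689]
tcp_rot: [[0.998, -0.063, 0.009], [-0.063, -0.998, -0.002], [0.009, 0.001, -1.0]]
force: [-8.3, -6.8, 3.8]
opening: 0.636
grasp_force: 30.1
plate+y y at x=.57,.62,.67: [-0.2114 -0.2197 -0.2281] yaw -9.44378807992743 resid 0.004260916089231912 x 0.5808653877923656 0.674426460172507
plate-y y at x=.57,.62,.67: [-0.2766 -0.28   -0.2834] yaw -3.857708306974971 resid 0.0052793748922552695 x 0.5776333323860129 0.6729799072269685
fence outer y at x=.57,.62,.67: [-0.2039 -0.2075 -0.2112] yaw -4.153131265100755 resid 0.00027603039771562164 x 0.5943834327585679 0.6734437680509224
fence inner y at x=.57,.62,.67: [-0.2188 -0.2224 -0.226 ] yaw -4.1522040517869065 resid 9.563836599955499e-05 x 0.5930572310933051 0.674426460172507
jig -y edge y at x=.57,.62,.67: [-0.3085 -0.3113 -0.314 ] yaw -3.1774475434199547 resid 0.0007081191980717504 x 0.5743258967756776 0.67273
[... 704 characters left out ...]
 [685.4918823242188, -249.44577026367188]]
side [254 165   5   8  36] z 0.06539020244914157
((657.1288452148438, -270.3088684082031), (11.98063850402832, 50.959598541259766), 12.68703556060791) [[645.6887817382812, -246.7667999267578], [656.8807983398438, -296.482177734375], [668.5689086914062, -293.8509521484375], [657.3768920898438, -244.13555908203125]]
side [249 165   3   4  12] z 0.06703640572969949
((677.0533447265625, -277.7755126953125), (6.07513952255249, 15.824687004089355), 13.018725395202637) [[672.3114624023438, -270.7508239746094], [675.8762817382812, -286.1687316894531], [681.7952270507812, -284.8002014160156], [678.2304077148438, -269.3822937011719]]
[-8.7136 -6.2696  3.0279]
```

```bash
python3 -m handwheel '[[0,0.0005,0,0,0,0],[0,0.001,0,0,0,0],[0,0.0015,0,0,0,0],[0,0.002,0,0,0,0],[0,0.0025,0,0,0,0],[0,0.0025,0,0,0,0],[0,0.0025,0,0,0,0],[0,0.0025,0,0,0,0]]' -1
```

```text
time_s: 16.78
position: [0.5571, -0.2461, 0.069]
tcp_rot: [[0.998, -0.063, 0.009], [-0.063, -0.998, -0.005], [0.01, 0.004, -1.0]]
force: [-10.1, -11.3, 1.7]
opening: 0.634
grasp_force: 30.1
```

It is now firm against both the stop and the fence (10 N and 11 N). I'll ease the load a little and then release.

```bash
python3 -m handwheel '[[-0.0003,-0.0007,0,0,0,0],[-0.0006,-0.0014,0,0,0,0],[-0.001,-0.002,0,0,0,0],[-0.001,-0.002,0,0,0,0],[-0.001,-0.002,0,0,0,0],[-0.001,-0.002,0,0,0,0],[-0.001,-0.002,0,0,0,0],[-0.001,-0.002,0,0,0,0]]' -1
python3 -m handwheel '[[0,0,0,0,0,0],[0,0,0,0,0,0],[0,0,0,0,0,0],[0,0,0,0,0,0],[0,0,0,0,0,0],[0,0,0,0,0,0],[0,0,0,0,0,0],[0,0,0,0,0,0]]' 1
python3 gap.py
```

```text
time_s: 17.45
position: [0.557, -0.2462, 0.069]
tcp_rot: [[0.998, -0.063, 0.011], [-0.063, -0.998, -0.003], [0.011, 0.002, -1.0]]
force: [-7.0, -6.0, 2.1]
opening: 0.634
grasp_force: 30.1
time_s: 18.12
position: [0.558, -0.2441, 0.069]
tcp_rot: [[0.998, -0.062, 0.012], [-0.062, -0.998, -0.0], [0.012, -0.0, -1.0]]
force: [0.1, -0.0, -0.7]
opening: 0.991
grasp_force: 0.0
plate+y y at x=.57,.62,.67: [-0.2121 -0.2199 -0.2278] yaw -8.927659590344627 resid 0.004078950558047007 x 0.5816421373614222 0.6755019323662831
plate-y y at x=.57,.62,.67: [-0.2753 -0.2791 -0.2829] yaw -4.360589882782792 resid 0.0005212347289192224 x 0.5769676840653449 0.6755818095837075
fence outer y at x=.57,.62,.67: [-0.2042 -0.2076 -0.2111] yaw -3.9670126315576493 resid 0.00021211560213834 x 0.594963611513633 0.6749024454291425
fence inner y at x=.57,.62,.67: [-0.2189 -0.2224 -0.226 ] yaw -4.095147542770193 resid 0.00010300412656135996 x 0.5934676947575792 0.6755019323662831
jig -y edge y at x=.57,.62,.67: [-0.3094 -0.3107 -0.312 ] yaw -1.4761795799040365 resid 0.000998494953170118 x 0.5751747986525315 0.6739016674731626
jig front x 0.5750767710108657 plate z 0.06426667174430087 [ 0.558  -0.2441  0.069 ] [ 0.0775 -0.0332 -0.7236]
```

```bash
python3 -m handwheel '[[0,-0.001,0.01,0,0,0],[0,-0.001,0.025,0,0,0],[0,-0.001,0.05,0,0,0],[0,-0.001,0.09,0,0,0],[0,-0.001,0.13,0,0,0],[0,0,0.16,0,0,0],[-0.02,0,0.17,0,0,0],[-0.04,0,0.17,0,0,0]]' 1
python3 -m handwheel '[[-0.03,0,0,0,0,0],[-0.06,0,0,0,0,0],[-0.08,0,0,0,0,0],[-0.08,0,0,0,0,0],[-0.08,0,0,0,0,0],[-0.08,0,0,0,0,0],[-0.08,0,0,0,0,0],[-0.08,0,0,0,0,0]]' 1
python3 - <<'E'
from h import *
np.set_printoptions(precision=4,suppress=True)
st=bot.read_state();im,d=cams.capture("wrist");P=cloud("wrist",d,st);hsv=cv2.cvtColor(im,cv2.COLOR_BGR2HSV);x,y,z=P[...,0],P[...,1],P[...,2]
cv2.imwrite("pics/w9.png",im)
A=(d>0)&(abs(x-.62)<.2)&(abs(y+.25)<.09)&(hsv[...,1]<70)
for n,m in(("plate",A&(z>.058)&(z<.0695)),("fence",A&(z>.0715)&(z<.085))):
    k=cv2.morphologyEx(m.astype(np.uint8),cv2.MORPH_OPEN,np.ones((3,3)));_,l,s,_=cv2.connectedComponentsWithStats(k);p=P[l==1+np.argmax(s[1:,4])]
    r=cv2.minAreaRect((p[:,:2]*1000).astype(np.float32));print(n,r,cv2.boxPoints(r).tolist(),np.median(p[:,2]))
    if n=="plate":
        q=p-p.mean(0);print("slopes",np.linalg.lstsq(np.c_[q[:,:2]],q[:,2],rcond=None)[0])
print(st["position"])
E
```

```text
time_s: 18.83
position: [0.5202, -0.2457, 0.2441]
tcp_rot: [[0.998, -0.061, 0.021], [-0.061, -0.998, -0.007], [0.021, 0.005, -1.0]]
force: [-0.3, 0.1, -0.5]
opening: 1.002
grasp_force: 0.0
time_s: 19.5
position: [0.439, -0.2445, 0.2391]
tcp_rot: [[0.998, -0.061, 0.013], [-0.061, -0.998, -0.001], [0.013, 0.0, -1.0]]
force: [0.0, -0.5, 1.2]
opening: 1.002
grasp_force: 0.0
plate ((574.448974609375, -240.72067260742188), (72.52620697021484, 96.3315658569336), 86.47368621826172) [[524.1439819335938, -273.9526062011719], [620.2931518554688, -279.8776550292969], [624.7539672851562, -207.48873901367188], [528.6047973632812, -201.56369018554688]] 0.06418484214819845
slopes [-0.0006  0.001 ]
fence ((606.1819458007812, -214.24195861816406), (15.191824913024902, 26.3232479095459), 85.48490142822266) [[592.4631958007812, -220.7781982421875], [618.7047729492188, -222.85040283203125], [619.9006958007812, -207.70571899414062], [593.6591186523438, -205.63351440429688]] 0.07641199715001981
[ 0.439  -0.2445  0.2391]
```

View pics/w9.png

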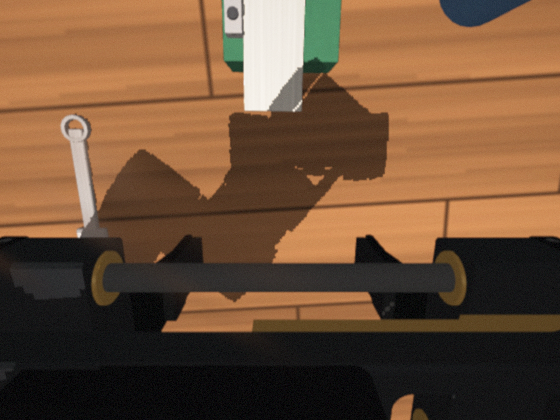

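The plate lies flat on the jig against the fence, with its front end at (273,108) sticking out past the green front edge (row 68). One last check from the top camera at the end stop.

```bash
python3 top.py 4 .62 -.25
python3 - <<'E'
import cv2
im=cv2.imread("pics/top4.png");cv2.imwrite("pics/crop4.png",cv2.resize(im[130:250,310:470],None,fx=5,fy=5,interpolation=cv2.INTER_CUBIC))
E
```

```text
top [ 349  160   29   66 1258] z 0.06427655600842064
((606.9984741210938, -250.68539428710938), (60.236873626708984, 160.47666931152344), 85.57061767578125) [[524.6737060546875, -274.51702880859375], [684.671142578125, -286.91070556640625], [689.3232421875, -226.853759765625], [529.3258056640625, -214.4600830078125]]
top [354 160   9  10  51] z 0.06385696077091217
((673.6323852539062, -238.69837951660156), (19.687652587890625, 23.55829620361328), 87.02320861816406) [[661.35791015625, -247.91720581054688], [684.8843994140625, -249.140625], [685.9068603515625, -229.47955322265625], [662.38037109375, -228.25613403320312]]
side [246 164  53  19 421] z 0.06529488938803954
((603.8287353515625, -257.4652099609375), (69.72362518310547, 162.98568725585938), 84.32621002197266) [[519.2885131835938, -284.0994873046875], [681.4757690429688, -300.2129821777344], [688.3689575195312, -230.8309326171875], [526.1817016601562, -214.71743774414062]]
[-0.9236  0.5594  1.0866]
```

View pics/crop4.png

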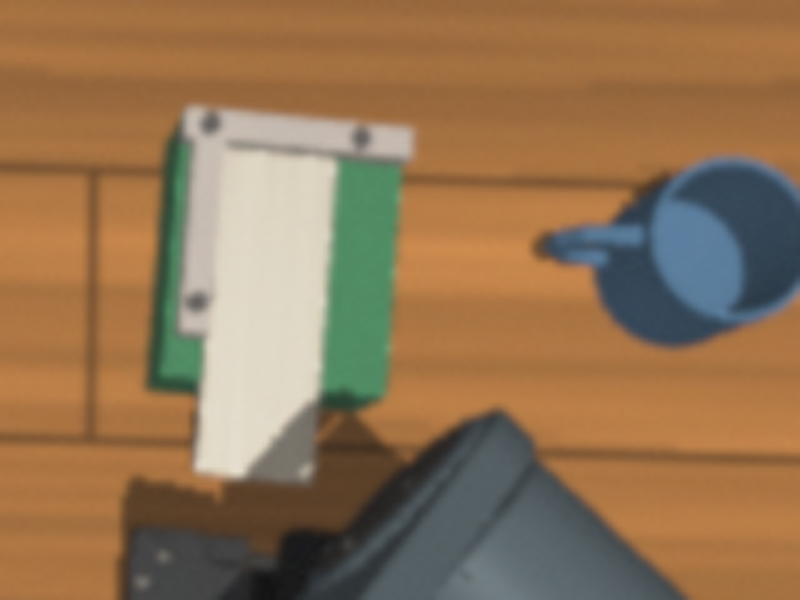

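The plate is home: its far end sits against the stop (crop row 150) and its left edge against the fence. Its measured centre, (0.607, -0.251), matches the target (0.6065, -0.250) to within 1 mm.

```bash
python3 -c "
from rig import bot
print(bot.hand_in())"
```

```text
the job is handed in; nothing more can be done
None
```

The plate is lying flat and released on the green jig, home against the end stop and side fence with its front end sticking out, and I handed the job in at about 20 s without the arm touching the jar, wrench or mug.

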